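# Seat the ignition coil in the bench tester and throw its hold-down lever

## Robot

A 7-joint arm with a two-finger parallel gripper is mounted at the origin on the work surface. World frame = base frame: x ahead of the robot, y to its left, z up, the work surface at z = 0. Lengths are in m, angles in rad, forces in N, time in s.
With the tool pointing down it reaches from about 0.4 to 0.85 m from the base axis. Payload 4.5 kg.
Tool frame: the origin (TCP) lies at the very end of the fingers, on their centre line; the grasp point (between the pads) lies 19 mm behind it; z points along the fingers, x is the direction in which the jaws open and shut, and the axes are right-handed (so a half turn about z gives the same grasp; the last joint's range is limited). The gripper opens to 88 mm and grips with 3 to 60 N. Pads are 18 mm wide; open, the fingers measure 123 mm over their backs; the gripper's body (75 mm by 187 mm) begins 45 mm behind the grasp point.
Start: joints at [1.156, 0.689, -0.195, 1.565, 0.157, 0.902, -0.215], TCP at [0.271, -0.563, 0.239] pointing down, gripper open.
Joint ranges: [-3.01, 3.01], [-0.46, 2.08], [-1.47, 1.51], [0.13, 2.56], [-1, 4.14], [0.04, 2.09], [-2.66, 2.66]. Speed limits (rad/s): [2.57, 2.57, 3.14, 3.14, 3.14, 3.14, 3.14].

## Interface

Orientations are given as a rotation vector (axis times angle).
In Python, from station import state, cams, env gives the robot as it stands.
- The arm moves only by the tool jog_arm, never from a script. Its argument "increments" is a list of rows, each a list of 3 entries, a list of its own where there are three numbers: the finger opening in mm, from 0 to 88.1, then the shift along the tool's x, y, z in units of 40 mm (1.0 is 40 mm), then the turn, a rotation vector about the tool's x, y, z in units of 6 degrees (1.0 is 6 degrees). In form: [[hand, [tx, ty, tz], [rx, ry, rz]], ...]. A call has 1 to 12 rows; each row shifts and turns the commanded pose from where the row before left it, along the tool's axes as they then stand; what a row does not reach is not made up. A row lasts 1/12 s, in which the tool goes at most 41.7 mm and 7.16 degrees, less where a joint would pass 70% of its speed; a pose out of reach is approached as far as the arm can. A call is refused whole if a number of a shift passes 1 or a number of a turn 1, either way. A call with a gripper value outside its range is refused whole. The fingers move at their own pace and stop on an object; the grip force is fixed at half the most. Time passes only in rows, so rows that do not move let the fingers close. It gives the time, the measured TCP pose, the force and the opening at its end, in the units of the state.
- state(): the state, without advancing time (a new reading comes with each control period).
- cams.camera(name): name is "scene" or "top" or "wrist"; returns (picture, depth): 384x512x3 uint8, red, green, blue; 384x512 float32, m along the optical axis (not along the pixel's ray), 0 where there is no reading.
- cams.calibration(name): a dict with "K" (3x3 intrinsics, pixels), "view" (4x4, takes a point from world to camera coordinates); the wrist camera has in their place "T_tool_cam" (4x4, takes a point from camera to tool coordinates, whose origin is the TCP and whose axes are the tool frame's). Camera axes: x right, y down, z forward; pixel columns grow to the right and rows downward; lengths in m; the calibration is good to about 2 mm. A picture is of the moment at which its call begins: read the wrist's pose just before it. calibration takes no time and is no camera call.
- env.finish_job(): hands the job in, once; it reports no verdict.
The state is a dict: "time_s": time; "joints": joint angles; "qd": joint speeds; "joint_torque": joint torques, N m; "eef_pos": TCP position; "eef_rot": TCP orientation; "contact_force": force on the tool from outside, world axes, zero at the start; "moment": the same for the moment, N m; "finger_gap": finger opening in m.
Only numpy, scipy, OpenCV 4.12 (cv2) and the standard library are available. Lean on these libraries where they do the work, as an engineer would, in place of code of your own. Each camera call takes 0.05 s, during which the arm holds its last target. There are 200 camera calls.

## Task

One of the two test beds has an ignition coil lying on it: with the fingertips, push the coil along the bed until it is fully home against the stop, and then flip that bed's hold-down lever over past centre so that it snaps down onto the coil and stays there. Only push: do not lift or tip the coil. Leave the empty bed's lever open and the other things on the bench where they are, and finish clear of everything.

Things in the scene. Friction and masses are not known exactly. Their poses are not given: they have to be found in the camera images.
- coil: The ignition coil: loose black plastic block with a steel band, 80 long (x) x 54 wide (y) x 45 mm high, about 0.3 kg; one grey round tower (20 mm across, 14 mm high) on top, 22 mm from centre towards -x. It lies on bed_a between the rails, along the bed, 14 to 36 mm short of the stop. Origin: centre of the underside; axes as those of the bed.
- bed_a: The test bed with the coil on it (fixed; one of two identical beds, may be left or right). Grey base 200 (x) x 90 (y) x 20 mm thick. Origin: centre of its underside; x runs along the bed from its robot end to its stop end, y left, z up. Two guide rails, inner faces 60 mm apart, top at z = 32 mm, from x = -100 to +45 mm.
- lever_a (a joint): Hold-down lever of bed_a, rad: 0 = open (rests there), 1.40 = end of travel. A rigid crank: handle with crossbar, and a clamp arm that stands upright when open and swings down onto the coil. Bistable: the spring resists (about 4 N at the crossbar, fading) up to dead centre near 0.70, then throws it over by itself until the pad rests on the coil at about 1.37.
- lever_a_bar (a point): Centre of the crossbar at the end of lever_a's 90 mm handle: black round bar, 16 mm thick, 64 mm long along the bed's y. It swings over the top towards the bed's robot end (-x). In bed_a's frame: open at x = +122, z = 154 mm; top of its arc z = 170 mm; thrown over at x = +6, z = 144 mm.
- bed_a_stop (a point): Middle of the face of bed_a's steel stop (76 mm wide, top at z = 54 mm), at x = +45, z = 37 mm of bed_a. The coil is home when its end face touches it; the coil's origin is then at x = +5 mm of bed_a.
- bed_a_hinge (a point): Axis of lever_a (along the bed's y), at x = +70, z = 80 mm of bed_a, between two steel cheeks that reach z = 95 mm. The open clamp arm rises 60 mm from here, nearly upright, its rubber pad towards -x.
- bed_b: The second, identical test bed, empty; same frame and sizes as bed_a. Leave alone.
- lever_b (a joint): Lever of the empty bed_b, as lever_a; it is open (0) and must stay open.
- filter_tall: Bystander, loose: tall red oil-filter canister, 76 mm across, 95 mm high, standing left of the testers. Leave alone.
- filter_short: Bystander, loose: short red oil-filter canister, 68 mm across, 75 mm high, standing right of the testers. Leave alone.
- fitting: Bystander, loose: brass pipe fitting, 28 mm across, 32 mm high, standing between the testers. Leave alone.
- carton_small: Bystander, loose: small cardboard carton, 55 x 45 x 36 mm high, between the testers. Leave alone.
- carton_flat: Bystander, loose: flat cardboard carton, 100 x 130 x 45 mm high, beyond the testers. Leave alone.
- spray_can: Bystander, loose: bare metal can, 54 mm across, 120 mm high, beyond the testers. Leave alone.
- screwdriver: Bystander, loose: black-handled screwdriver lying on the bench to the right of the testers. Leave alone.
Not all that is in view belongs to the job. Leave any green look-alike of the bed_a alone. There is more than one size of the coil; the one meant has the size given above.

How it is judged:
By the outcome, as a careful person would: the job done as asked, in the order asked, and still so for the second after the job is handed in, with the robot touching nothing.
It also fails if it takes over 48 s, if anything falls off the work surface, if the arm or the gripper's body presses on something with over 40 N, if the wrist force passes 120 N, or if a joint passes its speed limit or range.

## Working session

There is one attempt and no reset: what is moved stays moved. The work goes in short steps, Python scripts to look and compute and a tool call to move; the robot and the scene stay as the last step left them, time stands still between calls to the robot, and variables do not carry over. Pictures are saved under pics/ and viewed, about 8 in all and at most 12, crops included, and the job is handed in when it is done.

Besides the shell and the picture viewer there is one more tool, called by a JSON object that holds its "op" and its "data", one argument or row to a line. jog_arm: Moves the arm, as the interface text tells. Its arguments: {"type":"object","properties":{"increments":{"type":"array","items":{"type":"array"}}},"required":["increments"]}

```bash
mkdir -p pics; cat > h.py <<'E'
import numpy as np, cv2
from station import state, cams, env
def grab(n):
    im,d=cams.camera(n); c=cams.calibration(n); return im,d,c
def cloud(d,c):
    K=c["K"];v,u=np.mgrid[:d.shape[0],:d.shape[1]]
    P=np.stack([(u-K[0,2])/K[0,0]*d,(v-K[1,2])/K[1,1]*d,d,np.ones_like(d)],-1)
    W=P@np.linalg.inv(c["view"]).T
    W[d==0]=np.nan
    return W[...,:3]
E
python3 - <<'E'
from h import *
ims=[]
for n in("top","scene"):
    im,d,c=grab(n); np.savez(n,im=im,d=d,W=cloud(d,c),K=c["K"],V=c["view"]); print(n,c["K"].round(1).tolist(),c["view"].round(3).tolist(),(d==0).mean())
    cv2.imwrite(f"pics/{n}1.png",cv2.resize(im[...,::-1],(800,600)))
print(state())
E
```

```text
top [[414.8, 0.0, 251.1], [0.0, 414.8, 190.7], [0.0, 0.0, 1.0]] [[-0.004, -1.0, -0.004, 0.001], [-0.999, 0.004, -0.051, 0.506], [0.051, 0.004, -0.999, 1.292], [0.0, 0.0, 0.0, 1.0]] 0.004069010416666667
scene [[400.4, 0.0, 260.9], [0.0, 400.4, 194.0], [0.0, 0.0, 1.0]] [[0.861, 0.508, -0.015, -0.452], [0.356, -0.624, -0.696, -0.084], [-0.364, 0.594, -0.718, 1.279], [0.0, 0.0, 0.0, 1.0]] 0.003972371419270833
{'time_s': 0.1, 'joints': array([ 1.15577903,  0.68988377, -0.19456244,  1.56622359,  0.1573056 ,
        0.90246964, -0.21508348]), 'qd': array([ 0.0019801 , -0.00156983,  0.00055022, -0.00163523,  0.00016742,
        0.00106053, -0.00119789]), 'joint_torque': array([-3.77033241e-03, -5.28507578e+01, -1.27196755e+00, -1.53839815e+01,
       -5.26132411e-02,  1.94199856e-03,  1.17570218e-05]), 'eef_pos': array([ 0.27093163, -0.56261364,  0.23800587]), 'eef_rot': array([-2.65953284e+00,  1.67082571e+00,  2.18759139e-03]), 'contact_force': array([ 0.16355697,  0.46821813, -0.29932897]), 'moment': array([ 0.00083623, -0.02927263, -0.00060942]), 'finger_gap': 0.08808231562025692}
```

View pics/top1.png

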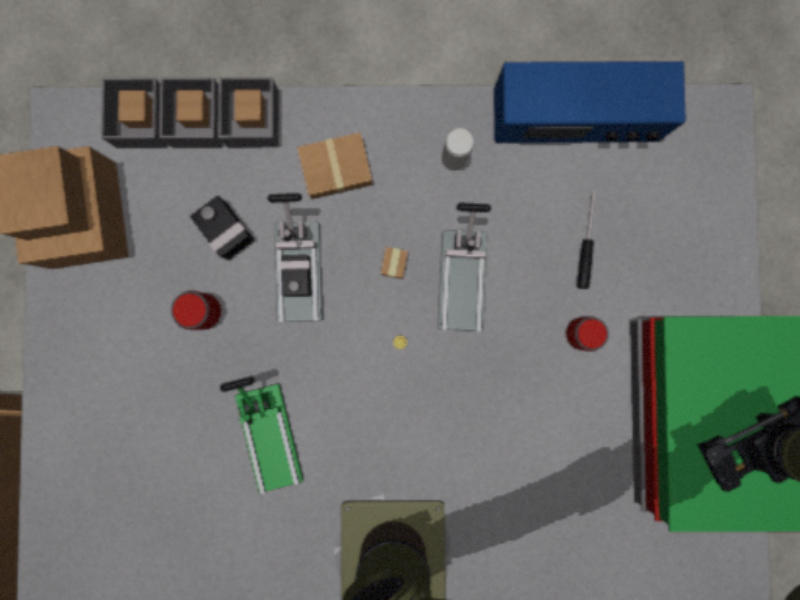

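View pics/scene1.png

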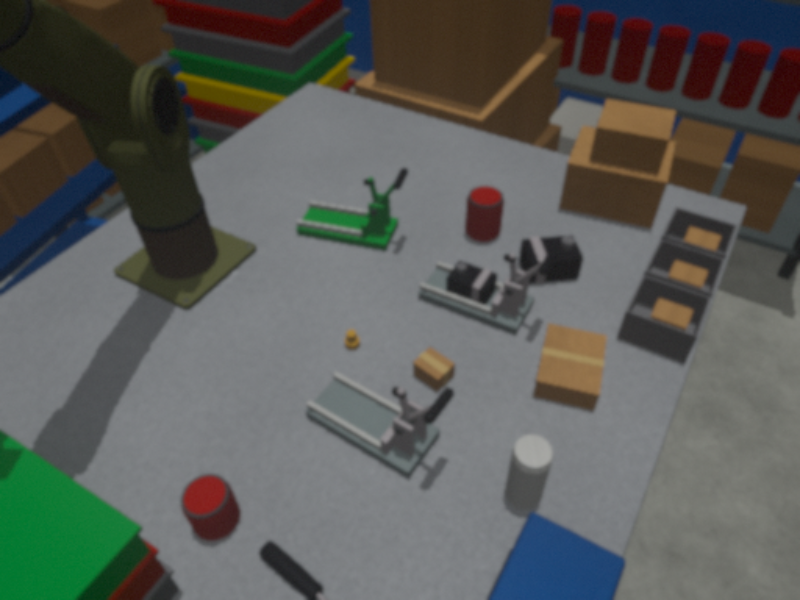

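Bed_a is the left bed: top view at (298,270), with the coil at (296,278) and its bar at (285,198). Bed_b, at (463,280), is empty. The green look-alike is at (268,440). Next I measure bed_a from the depth image.

```bash
python3 - <<'E'
from h import *
Z=np.load("top.npz");W=Z["W"];im=Z["im"].astype(int)
sub=np.zeros(W.shape[:2],bool); sub[120:208,170:212]=1
z=W[...,2]
mx=im.max(-1)
def rep(n,m):
    m=m&sub&np.isfinite(z); p=W[m]
    r=cv2.minAreaRect(p[:,:2].astype(np.float32)*1000)
    print(n,m.sum(),p.mean(0).round(4),np.percentile(z[m],[5,50,95]).round(4),[np.round(t,1) for t in r]); return p
rep("base",(z>.012)&(z<.026))
p=rep("rails",(z>.026)&(z<.042)&(mx>110))
rail=p
rep("coil",(z>.055)&(z<.072)&(W[...,0]<.72)&(mx<90))
rep("coilall",(z>.055)&(z<.072)&(W[...,0]<.70))
rep("tower",(z>.073)&(z<.09)&(W[...,0]<.68))
b=rep("bar",(z>.14)&(mx<70))
# rails direction
ym=np.median(rail[:,1])
for s in(rail[rail[:,1]>ym],rail[rail[:,1]<ym]):
    l=cv2.fitLine(s[:,:2].astype(np.float32),cv2.DIST_HUBER,0,.001,.001).ravel();print(l, np.degrees(np.arctan2(l[1],l[0])),s[:,0].min(),s[:,0].max())
np.set_printoptions(linewidth=250)
print((z[125:206:2,176:208:1]*1000).round(0).astype(int))
crop=Z["im"][110:215,160:225];cv2.imwrite("pics/crop.png",cv2.resize(crop[...,::-1],None,fx=5.5,fy=5.5,interpolation=cv2.INTER_CUBIC))
E
```

```text
base 738 [0.5478 0.1809 0.0202] [0.0157 0.0202 0.0245] [array([591.1, 185.5]), array([106.3, 263.6]), np.float64(86.5)]
rails 255 [0.5357 0.1815 0.0321] [0.0268 0.032  0.0374] [array([593.2, 186.8]), array([ 86.8, 264.7]), np.float64(89.0)]
coil 329 [0.5485 0.1862 0.0649] [0.0597 0.0652 0.0693] [array([576.1, 184.7]), array([ 60.1, 136.9]), np.float64(84.9)]
coilall 478 [0.5573 0.1872 0.0646] [0.057  0.0651 0.0695] [array([580.7, 186.8]), array([139.8,  73.8]), np.float64(3.0)]
tower 80 [0.5859 0.1847 0.0828] [0.0746 0.0827 0.0895] [array([585.4, 193.2]), array([ 51.8, 129.8]), np.float64(87.5)]
bar 107 [0.6776 0.1925 0.1593] [0.1516 0.1605 0.164 ] [array([648.8, 192.1]), array([76.8, 57.2]), np.float64(0.6)]
[0.99755275 0.06991763 0.5149593  0.22170475] 4.009256 0.4614384488317704 0.6556775996312721
[0.9997215  0.02359914 0.53291297 0.15216745] 1.3522564 0.4641988701909865 0.7249593635611304
[[161 160 163 ...  15  10   8]
 [159 165 162 ...  -2   2   2]
 [159 157 154 ...   3   2  -6]
 ...
 [  2   1  20 ...  20  17   1]
 [  1  -2  17 ...  16  22   1]
 [ -2   1  20 ...   1   0  -1]]<stdin>:22: RuntimeWarning: invalid value encountered in cast
```

View pics/crop.png

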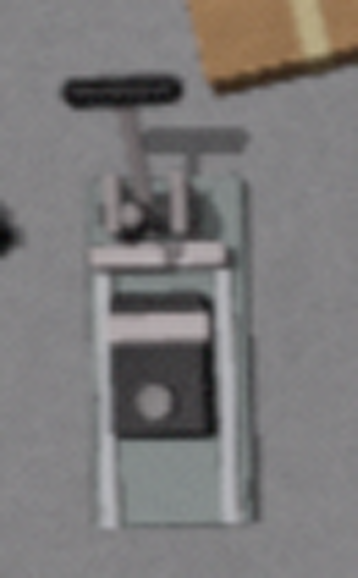

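```bash
cat >> h.py <<'E'
def ray(K,V,u,v,z):
    R=V[:3,:3];o=-R.T@V[:3,3];d=R.T@np.array([(u-K[0,2])/K[0,0],(v-K[1,2])/K[1,1],1]);return o+d*(z-o[2])/d[2]
E
python3 - <<'E'
from h import *
Z=np.load("top.npz")
f=lambda u,v,z:ray(Z["K"],Z["V"],160+(u+.5)/5.5-.5,110+(v+.5)/5.5-.5,z)[:2].round(4)
for n,u,v,z in[("railL near",108,525,.032),("railL far",103,275,.032),("railR near",232,522,.032),("railR far",222,270,.032),("stopL",92,257,.054),("stopR",228,253,.054),("stopfrontmid",160,268,.054),
 ("coil nl",116,437,.065),("coil nr",215,437,.065),("coil fl",112,296,.065),("coil fr",210,296,.065),("tower",154,402,.079),("barL",64,92,.154),("barR",182,89,.154),("bar",123,90,.154),("baseR near",254,522,.02),("baseR far",243,180,.02)]: print(n,f(u,v,z))
E
```

```text
railL near [0.4613 0.2216]
railL far [0.6028 0.2252]
railR near [0.4627 0.1517]
railR far [0.6054 0.1578]
stopL [0.6101 0.2274]
stopR [0.6121 0.1516]
stopfrontmid [0.6038 0.1895]
coil nl [0.5091 0.2116]
coil nr [0.5089 0.1572]
coil fl [0.587  0.2142]
coil fr [0.5868 0.1601]
tower [0.5273 0.1886]
barL [0.6821 0.2238]
barR [0.6834 0.1631]
bar [0.683  0.1934]
baseR near [0.4629 0.1407]
baseR far [0.6587 0.1474]
```

{"op": "jog_arm", "data": {
  "increments": [
    [0, [0, 0, 0], [0, 0, 1]],
    [0, [0, 0, 0], [0, 0, 1]],
    [0, [0, 0, 0], [0, 0, 1]],
    [0, [0, 0, 0], [0, 0, 1]],
    [0, [-0.7, -0.7, 0], [0, 0, 0]],
    [0, [-0.7, -0.7, 0], [0, 0, 0]],
    [0, [-0.7, -0.7, 0], [0, 0, 0]],
    [0, [-0.7, -0.7, 0], [0, 0, 0]],
    [0, [-0.7, -0.7, 0], [0, 0, 0]],
    [0, [-0.7, -0.7, 0], [0, 0, 0]],
    [0, [-0.7, -0.7, 0], [0, 0, 0]],
    [0, [0, 0, 0], [0, 0, 0]]
  ]
}}

```text
time_s: 1.1
eef_pos: [0.4691, -0.3517, 0.2384]
eef_rot: [-2.264, 2.166, 0.001]
contact_force: [-0.1, 0.8, 0.5]
finger_gap: 0.01
```

{"op": "jog_arm", "data": {
  "increments": [
    [0, [-1, 0, 0], [0, 0, 0.1]],
    [0, [-1, 0, 0], [0, 0, 0]],
    [0, [-1, 0, 0], [0, 0, 0]],
    [0, [-1, 0, 0], [0, 0, 0]],
    [0, [-1, 0, 0], [0, 0, 0]],
    [0, [-1, 0, 0], [0, 0, 0]],
    [0, [-1, 0, 0], [0, 0, 0]],
    [0, [-1, 0, 0], [0, 0, 0]],
    [0, [-1, 0, 0], [0, 0, 0]],
    [0, [-1, 0, 0], [0, 0, 0]],
    [0, [-1, 0, 0], [0, 0, 0]],
    [0, [-1, 0, 0], [0, 0, 0]]
  ]
}}

```text
time_s: 2.1
eef_pos: [0.4509, 0.1203, 0.2386]
eef_rot: [2.243, -2.199, -0.0]
contact_force: [0.4, -0.1, 0.4]
finger_gap: 0.0003
```

{"op": "jog_arm", "data": {
  "increments": [
    [0, [-0.8, 0, 0], [0, 0, 0]],
    [0, [-0.4, 0, 0], [0, 0, 0]],
    [0, [0, 0, 0], [0, 0, 0]],
    [0, [0, 0, 0], [0, 0, 0]]
  ]
}}

```text
time_s: 2.43
eef_pos: [0.4502, 0.1668, 0.2384]
eef_rot: [2.245, -2.197, -0.0]
contact_force: [-0.4, -0.2, 0.4]
finger_gap: 0.0008
```

```bash
python3 - <<'E'
from h import *
from scipy.spatial.transform import Rotation as R
s=state(); im,d,c=grab("wrist")
T=np.eye(4);T[:3,:3]=R.from_rotvec(s["eef_rot"]).as_matrix();T[:3,3]=s["eef_pos"]
V=np.linalg.inv(T@c["T_tool_cam"]);W=cloud(d,{"K":c["K"],"view":V})
np.savez("wrist",im=im,d=d,W=W,K=c["K"],V=V);print(s["eef_pos"],c["T_tool_cam"].round(3).tolist())
cv2.imwrite("pics/wrist1.png",cv2.resize(im[...,::-1],(800,600)))
E
```

```text
[0.45019671 0.16675455 0.23840872] [[1.0, 0.0, -0.001, -0.001], [-0.0, 0.96, 0.279, -0.071], [0.001, -0.279, 0.96, -0.145], [0.0, 0.0, 0.0, 1.0]]
```

View pics/wrist1.png

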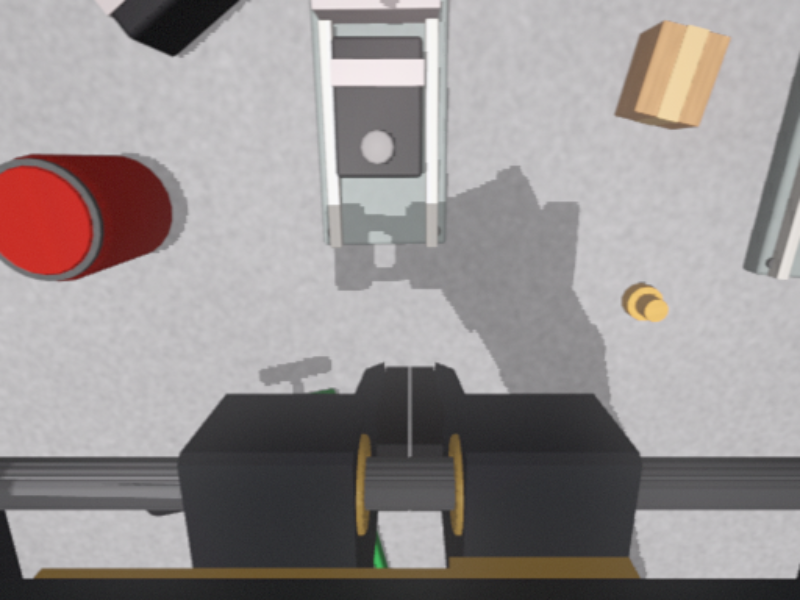

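The wrist view shows the coil's near top edge at v=177 (u 337–421), the far edge at v=38, the rail near ends at (336,245) and (432,245), and the filter_tall top at about (45,222).

```bash
python3 - <<'E'
from h import *
Z=np.load("wrist.npz")
f=lambda u,v,z:ray(Z["K"],Z["V"],(u+.5)/1.5625-.5,(v+.5)/1.5625-.5,z)[:2].round(4)
for n,u,v,z in[("railL near",336,245,.032),("railL far",324,22,.032),("railR near",432,245,.032),("railR far",432,20,.032),("stop top front L",314,9,.054),("stop top front R",440,9,.054),
 ("coil nl",337,177,.065),("coil nr",421,177,.065),("coil fl",333,38,.065),("coil fr",422,38,.065),("tower",377,147,.079),("filt",45,222,.095),("filtR",103,220,.095)]: print(n,f(u,v,z))
T=Z["W"];m=(T[...,2]>.06)&(T[...,2]<.07)&(T[...,1]<.23)&(T[...,1]>.15)&(T[...,0]<.6)&(T[...,0]>.48);print("coil cloud",np.percentile(T[m],[1,50,99],0).round(4))
E
```

```text
railL near [0.4614 0.2195]
railL far [0.6024 0.2243]
railR near [0.4629 0.1516]
railR far [0.605  0.1565]
stop top front L [0.604  0.2265]
stop top front R [0.6056 0.1528]
coil nl [0.5093 0.2133]
coil nr [0.5105 0.1615]
coil fl [0.5867 0.2142]
coil fr [0.5878 0.1631]
tower [0.5273 0.1878]
filt [0.4818 0.3769]
filtR [0.4837 0.3435]
coil cloud [[0.5103 0.1628 0.0614]
 [0.5542 0.1891 0.0639]
 [0.5882 0.216  0.0658]]
```

{"op": "jog_arm", "data": {
  "increments": [
    [0, [-0.47, -0.75, 0], [0, 0, -0.1]],
    [0, [0, 0, 0.8], [0, 0, 0]],
    [0, [0, 0, 0.8], [0, 0, 0]],
    [0, [0, 0, 0.8], [0, 0, 0]],
    [0, [0, 0, 0.8], [0, 0, 0]],
    [0, [0, 0, 0.7], [0, 0, 0]],
    [0, [0, 0, 0.5], [0, 0, 0]],
    [0, [0, 0, 0.4], [0, 0, 0]],
    [0, [0, 0, 0.2], [0, 0, 0]],
    [0, [0, 0, 0], [0, 0, 0]],
    [0, [0, 0, 0], [0, 0, 0]]
  ]
}}

```text
time_s: 3.4
eef_pos: [0.4806, 0.1846, 0.039]
eef_rot: [2.252, -2.19, 0.001]
contact_force: [0.5, -0.8, 0.2]
finger_gap: 0.0003
```

{"op": "jog_arm", "data": {
  "increments": [
    [0, [-0.05, -0.2, 0.05], [0, 0, 0]],
    [0, [0, -0.15, 0], [0, 0, 0]],
    [0, [0, -0.1, 0], [0, 0, 0]],
    [0, [0, -0.08, 0], [0, 0, 0]],
    [0, [0, -0.08, 0], [0, 0, 0]],
    [0, [0, -0.08, 0], [0, 0, 0]],
    [0, [0, -0.08, 0], [0, 0, 0]],
    [0, [0, 0, 0], [0, 0, 0]]
  ]
}}

```text
time_s: 4.07
eef_pos: [0.5118, 0.1888, 0.0367]
eef_rot: [-2.253, 2.188, -0.001]
contact_force: [-2.9, 0.3, 1.8]
finger_gap: 0.0005
```

{"op": "jog_arm", "data": {
  "increments": [
    [0, [0.02, -0.05, 0], [0, 0, 0]],
    [0, [0, -0.05, 0], [0, 0, 0]],
    [0, [0, -0.03, 0], [0, 0, 0]],
    [0, [0, 0, 0], [0, 0, 0]]
  ]
}}

```text
time_s: 4.4
eef_pos: [0.5158, 0.1882, 0.0366]
eef_rot: [2.254, -2.187, -0.001]
contact_force: [-4.2, 1.2, 3.6]
finger_gap: 0.0004
```

{"op": "jog_arm", "data": {
  "increments": [
    [0, [0, -0.03, 0], [0, 0, 0]],
    [0, [0, -0.03, 0], [0, 0, 0]],
    [0, [0, 0, 0], [0, 0, 0]]
  ]
}}

```text
time_s: 4.65
eef_pos: [0.5158, 0.1881, 0.0366]
eef_rot: [2.252, -2.184, -0.005]
contact_force: [-8.3, 0.3, 7.1]
finger_gap: 0.0002
```

```bash
python3 - <<'E'
from h import *
from scipy.spatial.transform import Rotation as R
s=state(); im,d,c=grab("wrist")
print(s["contact_force"],s["eef_pos"])
T=np.eye(4);T[:3,:3]=R.from_rotvec(s["eef_rot"]).as_matrix();T[:3,3]=s["eef_pos"]
V=np.linalg.inv(T@c["T_tool_cam"]);np.savez("wrist2",im=im,K=c["K"],V=V)
cv2.imwrite("pics/wrist2.png",cv2.resize(im[...,::-1],(800,600)))
E
```

```text
[-8.31222502  0.33525501  7.11540011] [0.51576254 0.1881168  0.03659333]
```

View pics/wrist2.png

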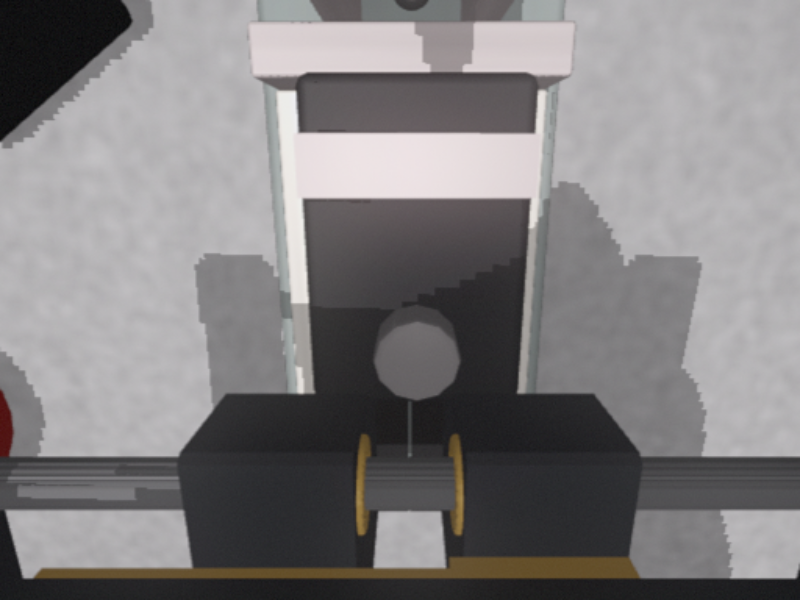

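The coil's top far edge meets the stop (v≈72). The last 2.4 mm commanded only raised the force to 8 N with no motion, so the coil is home. I'll retreat, lift, then go over to behind the bar.

{"op": "jog_arm", "data": {
  "increments": [
    [0, [0, 0.15, 0], [0, 0, 0]],
    [0, [0, 0.5, 0], [0, 0, 0]],
    [0, [0, 0.6, 0], [0, 0, 0]],
    [0, [0, 0, -0.4], [0, 0, 0]],
    [0, [0, 0, -0.8], [0, 0, 0]],
    [0, [0, 0, -1], [0, 0, 0]],
    [0, [0, 0, -1], [0, 0, 0]],
    [0, [0, 0, -1], [0, 0, 0]],
    [0, [0, 0, -0.8], [0, 0, 0]],
    [0, [0, 0, -0.2], [0, 0, 0]],
    [0, [0, 0, 0], [0, 0, 0]]
  ]
}}

```text
time_s: 5.62
eef_pos: [0.4716, 0.1875, 0.2475]
eef_rot: [-2.247, 2.183, -0.006]
contact_force: [0.1, -0.1, -0.9]
finger_gap: 0.0003
```

```bash
python3 - <<'E'
from h import *
from scipy.spatial.transform import Rotation as R
s=state(); im,d,c=grab("wrist")
print(s["contact_force"],s["eef_pos"],s["eef_rot"])
T=np.eye(4);T[:3,:3]=R.from_rotvec(s["eef_rot"]).as_matrix();T[:3,3]=s["eef_pos"]
V=np.linalg.inv(T@c["T_tool_cam"]);np.savez("wrist3",im=im,K=c["K"],V=V)
W=cloud(d,{"K":c["K"],"view":V})
m=(W[...,2]>.06)&(W[...,2]<.068)&(W[...,1]<.23)&(W[...,1]>.15)&(W[...,0]<.59)&(W[...,0]>.48);print("coil cloud",np.percentile(W[m],[1,50,99],0).round(4))
cv2.imwrite("pics/wrist3.png",cv2.resize(im[...,::-1],(800,600)))
E
```

```text
[ 0.09962935 -0.05454621 -0.8679621 ] [0.47159005 0.18748722 0.24750485] [-2.24720248  2.18326365 -0.00596596]
coil cloud [[0.5266 0.1624 0.0617]
 [0.5625 0.1893 0.064 ]
 [0.5894 0.2157 0.0659]]
```

View pics/wrist3.png

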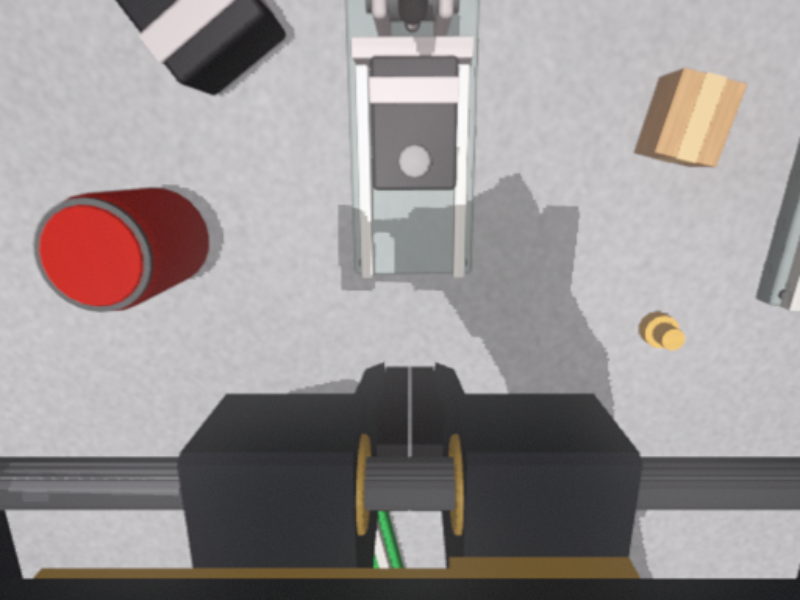

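Coil face is at x=0.5266, against 0.527 expected for home. Nothing else has moved. Now over to behind the bar.

{"op": "jog_arm", "data": {
  "increments": [
    [0, [0, -0.6, 0], [0, 0, 0]],
    [0, [0, -1, 0], [0, 0, 0]],
    [0, [0, -1, 0], [0, 0, 0]],
    [0, [0, -1, 0], [0, 0, 0]],
    [0, [0, -1, 0], [0, 0, 0]],
    [0, [0, -1, 0], [0, 0, 0]],
    [0, [0, -0.7, 0], [0, 0, 0]],
    [0, [0, 0, 0], [0, 0, 0]],
    [0, [0, 0, 0], [0, 0, 0]]
  ]
}}

```text
time_s: 6.42
eef_pos: [0.7204, 0.1934, 0.2402]
eef_rot: [2.25, -2.186, -0.003]
contact_force: [0.2, 0.8, -0.2]
finger_gap: 0.0001
```

{"op": "jog_arm", "data": {
  "increments": [
    [0, [0, -0.1, 0.3], [0, 0, 0]],
    [0, [0, 0, 0.6], [0, 0, 0]],
    [0, [0, 0, 0.6], [0, 0, 0]],
    [0, [0, 0, 0.5], [0, 0, 0]],
    [0, [0, 0, 0.25], [0, 0, 0]],
    [0, [0, 0, 0.05], [0, 0, 0]],
    [0, [0, 0, 0], [0, 0, 0]]
  ]
}}

```text
time_s: 7.0
eef_pos: [0.7235, 0.1946, 0.152]
eef_rot: [2.254, -2.186, -0.001]
contact_force: [0.1, 0.0, -0.1]
finger_gap: 0.0007
```

```bash
python3 - <<'E'
from h import *
s=state(); print(s["contact_force"],s["eef_pos"])
im,d,c=grab("scene"); cv2.imwrite("pics/scene2.png",cv2.resize(im[120:260,240:400][...,::-1],None,fx=5,fy=4.2,interpolation=cv2.INTER_CUBIC))
E
```

```text
[ 0.05234612  0.03643876 -0.08036247] [0.72349918 0.19460105 0.15200796]
```

View pics/scene2.png

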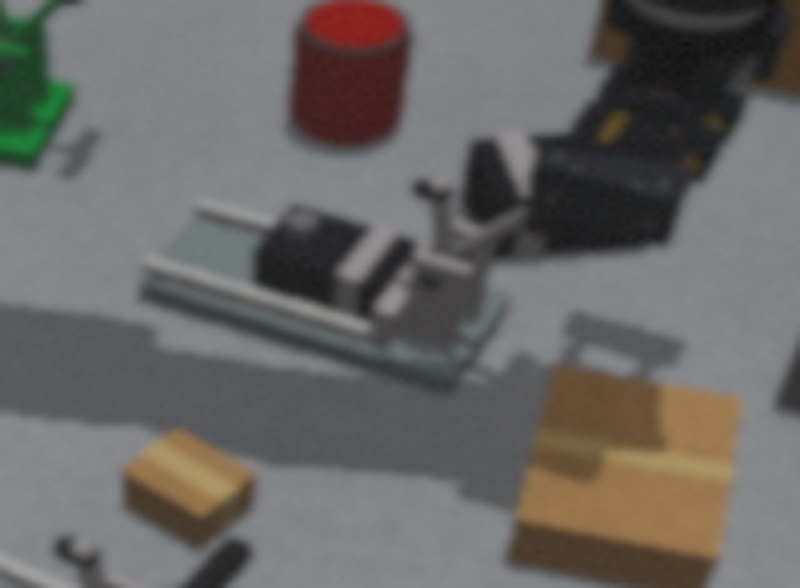

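{"op": "jog_arm", "data": {
  "increments": [
    [0, [0, 0.25, 0.1], [0, 0, 0]],
    [0, [0, 0.25, 0], [0, 0, 0]],
    [0, [0, 0.25, -0.05], [0, 0, 0]],
    [0, [0, 0.25, -0.12], [0, 0, 0]],
    [0, [0, 0.25, -0.08], [0, 0, 0]],
    [0, [0, 0, 0], [0, 0, 0]]
  ]
}}

```text
time_s: 7.55
eef_pos: [0.6778, 0.1933, 0.1636]
eef_rot: [-2.248, 2.182, -0.01]
contact_force: [2.6, -0.5, 3.8]
finger_gap: 0.0004
```

{"op": "jog_arm", "data": {
  "increments": [
    [0, [0, 0.1, 0.2], [0, 0, 0]],
    [0, [0, 0.2, 0], [0, 0, 0]],
    [0, [0, 0.2, 0], [0, 0, 0]],
    [0, [0, 0, 0], [0, 0, 0]]
  ]
}}

```text
time_s: 7.88
eef_pos: [0.6542, 0.1928, 0.1518]
eef_rot: [-2.254, 2.187, -0.0]
contact_force: [0.8, 0.1, 0.7]
finger_gap: 0.0006
```

{"op": "jog_arm", "data": {
  "increments": [
    [0, [0, 0.2, -0.1], [0, 0, 0]],
    [0, [0, 0.2, 0], [0, 0, 0]],
    [0, [0, 0.2, 0], [0, 0, 0]],
    [0, [0, 0.2, 0], [0, 0, 0]],
    [0, [0, 0, 0], [0, 0, 0]],
    [0, [0, 0, 0], [0, 0, 0]]
  ]
}}

```text
time_s: 8.38
eef_pos: [0.6221, 0.1916, 0.1549]
eef_rot: [2.255, -2.187, -0.001]
contact_force: [0.0, 0.5, 0.3]
finger_gap: 0.0005
```

```bash
python3 - <<'E'
from h import *
s=state(); print(s["contact_force"],s["eef_pos"])
im,d,c=grab("scene"); cv2.imwrite("pics/scene3.png",cv2.resize(im[120:260,240:400][...,::-1],None,fx=5,fy=4.2,interpolation=cv2.INTER_CUBIC))
E
```

```text
[0.0394458  0.54126951 0.34658483] [0.62214311 0.19158174 0.15492327]
```

View pics/scene3.png

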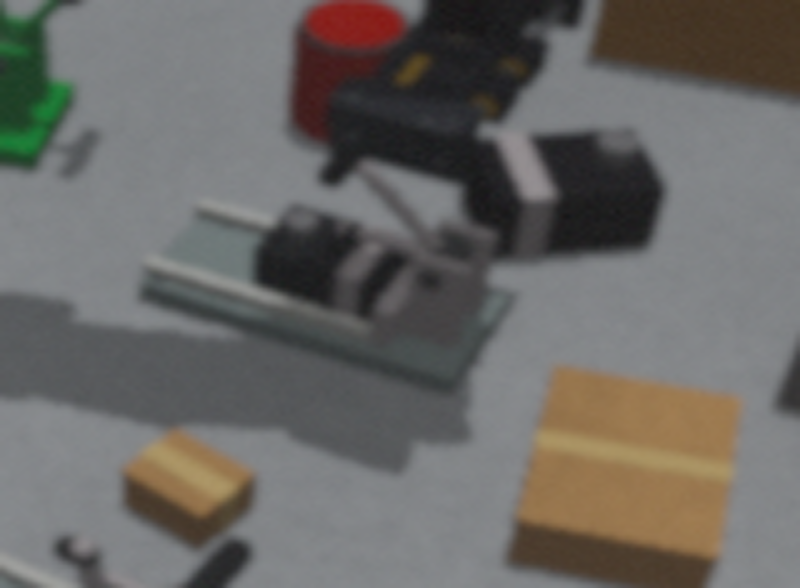

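The lever has snapped over: bar at (345,165) in the crop, clear of the fingers. I'll lift away and check.

{"op": "jog_arm", "data": {
  "increments": [
    [0, [0, -0.2, -0.2], [0, 0, 0]],
    [0, [0, -0.2, -0.5], [0, 0, 0]],
    [0, [0, 0, -1], [0, 0, 0]],
    [0, [0, 0, -1], [0, 0, 0]],
    [0, [0.8, 0, -0.5], [0, 0, 0]],
    [0, [1, 0, 0], [0, 0, 0]],
    [0, [1, 0, 0], [0, 0, 0]],
    [0, [1, 0, 0], [0, 0, 0]],
    [0, [1, 0, 0], [0, 0, 0]],
    [0, [0.8, 0, 0], [0, 0, 0]],
    [0, [0, 0, 0], [0, 0, 0]],
    [0, [0, 0, 0], [0, 0, 0]]
  ]
}}

```text
time_s: 9.43
eef_pos: [0.6454, -0.0355, 0.2828]
eef_rot: [2.248, -2.194, 0.002]
contact_force: [-0.1, 0.9, 0.2]
finger_gap: 0.0007
```

```bash
python3 - <<'E'
from h import *
s=state(); print(s["time_s"],s["contact_force"],s["eef_pos"],abs(s["qd"]).max())
a,d,c=grab("scene"); b,d2,c2=grab("top")
W=cloud(d2,c2);im=b.astype(int)
m=(W[...,2]>.12)&(W[...,2]<.17)&(W[...,1]>.14)&(W[...,1]<.24)&(W[...,0]>.5)&(W[...,0]<.75);print("bar",m.sum(),np.median(W[m],0).round(3))
f=lambda q:cv2.resize(q[...,::-1],(400,350),interpolation=cv2.INTER_CUBIC)
cv2.imwrite("pics/fin.png",np.hstack([f(a[110:270,230:410]),f(b[100:240,100:260])]))
cv2.imwrite("pics/fin_top.png",cv2.resize(b[...,::-1],(800,600)))
E
```

```text
9.4333 [-0.10537764  0.88226009  0.22189499] [ 0.64543519 -0.03554787  0.28282981] 0.06757280575591443
bar 144 [0.569 0.188 0.15 ]
```

View pics/fin.png

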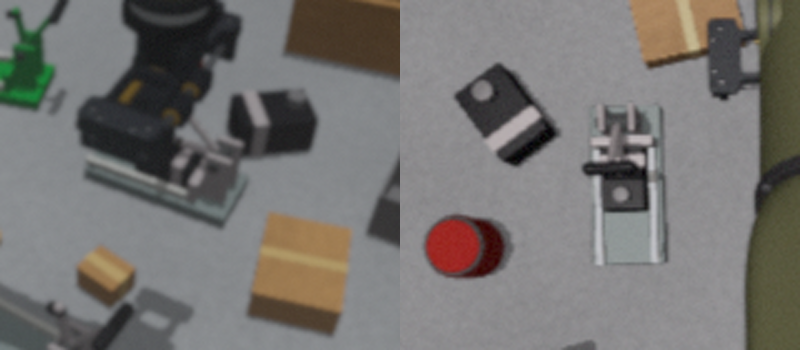

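View pics/fin_top.png

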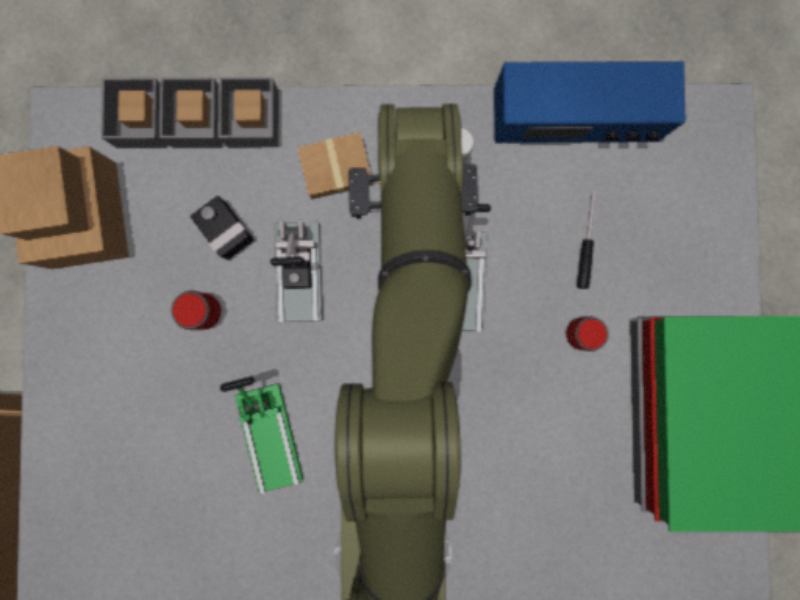

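```bash
python3 - <<'E'
from h import *
Z=np.load("top.npz");print(ray(Z["K"],Z["V"],188.2,177.4,.079))
env.finish_job();s=state();print(s["time_s"],s["contact_force"])
E
```

```text
[0.54312582 0.1868327  0.079     ]
the job is handed in; nothing more can be done
the job is handed in; nothing more can be done
```

The coil is home against bed_a's stop, and that bed's hold-down lever has snapped over onto it. I handed the job in at about 9.5 s. Bed_a is the left bed.

- **Coil:** I pushed it about 17 mm with closed fingertips. The last 2.4 mm I commanded gave no motion, only a rise in force to about 8 N. Its near face then measured x = 0.527 m, which is the home position. After the lever was thrown, the tower measured x = 0.543 m against 0.545 m expected, within calibration error.
- **Lever:** I pushed the crossbar from behind, over the top, past dead centre. The bar now sits at x = 0.569 m (0.568 m expected for thrown over). While pushing, the bar carried the fingertips up about 5 mm by friction, so I lowered them and carried on. The highest contact force I read at the end of a move was about 11 N.
- **Rest of the scene:** I saw nothing displaced in the last top view, and the arm ended about 0.28 m up with no contact force. At that point the arm partly hid bed_b, the spray can, the small carton and the brass fitting. The arm never touched bed_b's lever, whose bar still shows in the open position, and the small carton was unmoved in the last scene view.

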